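# Load the labware dryer with washed spot plates and bottles

## Robot

A 6-joint arm with a two-finger parallel gripper is mounted at the origin on the work surface. World frame = base frame: x ahead of the robot, y to its left, z up, the work surface at z = 0. Lengths are in mm, angles in rad, forces in N, time in s.
With the tool pointing down it reaches from about 300 to 875 mm from the base axis. Payload 6.4 kg.
Tool frame: the origin (TCP) lies on the centre line of the jaws, within the pads' length; the fingertips stand 19 mm ahead of it and the grasp point (between the pads) is the TCP (bot.tips_ahead is the distance from the TCP to the fingertips, in mm); z points along the fingers, y is the line along which they close (so a half turn about z gives the same grasp; the last joint's range is limited). The gripper opens to 85 mm and grips with 20 to 120 N. Pads are 22 mm wide; open, the fingers measure 114 mm over their backs; the gripper's body (76 mm by 85 mm) begins 54 mm behind the grasp point. The pads swing forward as they close: fully open they stand 13 mm farther back than shut.
Start: joints at [0.967, 0.181, 1.607, -0, 1.354, -0.206], TCP at [222.74, 530.121, 250.288] pointing down, gripper open.
Joint ranges: [-2.99, 2.99], [-0.89, 2.07], [0.3, 2.58], [-1.14, 4.28], [0, 2.63], [-3.12, 3.12]. Speed limits (rad/s): [2.57, 2.57, 3.01, 3.14, 3.14, 3.14].

## Interface

Orientations are given as a rotation vector (axis times angle).
In Python, from cell import bot gives the robot as it stands.
- The arm moves only by the tool arm_command, never from a script. Its argument "commands" is a list that holds one entry, the list of rows, each a list of 5 numbers: the opening, from 0 (shut) to 1 (fully open), then the shift along the world's x, y, z in mm, then the turn about the world's z in rad. In form: [[[claw, x, y, z, spin], ...]]. A call has 1 to 12 rows; each row is the pose to reach, as a shift and turn from the pose commanded when the call began; what a row does not reach only later rows make up. A row lasts 1/10 s, in which the tool goes at most 50 mm and 8.59 degrees, less where a joint would pass 70% of its speed; a pose out of reach is approached as far as the arm can. A call with a gripper value outside its range is refused whole. The fingers move at their own pace and stop on an object; "newtons" is the grip in N (left out, the last holds). Time passes only in rows, so rows that repeat a pose let the fingers close. It gives the time, the measured TCP pose, the force, the opening and the grip force at its end, in the units of the state.
- bot.get_state(): the state, without advancing time (a new reading comes with each control period).
- bot.get_image(name): name is "scene" or "top" or "wrist"; returns (picture, depth): 480x640x3 uint8, red, green, blue; 480x640 float32, mm along the optical axis (not along the pixel's ray), 0 where there is no reading.
- bot.get_calibration(name): a dict with "fovy" (degrees; the focal length in pixels is half the picture's height over the tangent of half this angle, whatever the lens; pixels are square), "cx", "cy" (the principal point, pixels), "xyz" and "rotation" of the camera in the world. Camera axes: x right, y down, z forward; pixel columns grow to the right and rows downward; lengths in mm; the calibration is good to about 2 mm. The wrist camera is an equidistant fisheye: a pixel r from the principal point sees the ray r / f radians off the axis. A picture is of the moment at which its call begins: read the wrist's pose just before it. get_calibration takes no time and is no camera call; for the wrist camera it gives the pose at the moment of the call.
- bot.sign_off(): hands the job in; it is judged then, once.
The state is a dict: "time_s": time; "qpos": joint angles; "joint_velocities": joint speeds; "joint_torque": joint torques, N m; "ee_pos": TCP position; "ee_rot": TCP orientation; "ft_force": force on the tool from outside, world axes, zero at the start; "wrist_torque": the same for the moment, N m; "opening": opening from 0.0 (shut) to 1.0 (fully open); "gripper_force": force on a finger pad.
Only numpy, scipy, OpenCV 4.12 (cv2) and the standard library are available. Lean on these libraries where they do the work, as an engineer would, in place of code of your own. Each camera call takes 0.05 s, during which the arm holds its last target. There are 200 camera calls.

## Task

The washed ware has to go on the bench dryer for a fresh drying run. First stop the dryer: turn its timer knob back (anticlockwise) all the way to the zero stop before anything is put on the dryer. Then take every white spot plate out of the wash carrier and lean it at a slant against the dryer's back rail, standing on its short edge on the deck and facing square to the rail, plates side by side without touching one another; and lay every amber bottle on its side on the pair of bottle bars at the front of the deck, along the bars. Leave the tube rack, wash bottle and beaker where they are.

Things in the scene. Friction and masses are not known exactly. Their poses are not given: they have to be found in the camera images.
- dryer: bench-top warm-air dryer, fixed to the bench. Origin: middle of its footprint on the bench; x points to its back (the rail side), y to its left, z up. Its steel deck is flat, top 45 mm above the bench, x -130 to 130 mm, y -215 to 105 mm. At its left end (y 105 to 215 mm, full depth) stands a white blower box 115 mm high that carries the timer knob on top
- backrail: steel round bar 10 mm in diameter, fixed to the dryer, for leaning flat ware on. It runs along the dryer's y from -205 to 95 mm at dryer x = 100 mm, its axis 125 mm above the bench (80 mm above the deck); a post down to the deck at either end, open between. A plate leaned 10 to 35 degrees from upright stays by friction. Origin and axes are the dryer's
- bottlebars: pair of parallel steel round bars 10 mm in diameter, fixed to the dryer, that make a cradle for bottles lying on their side. They run along the dryer's y from -210 to 100 mm at dryer x = -101 and -49 mm, axes 70 mm above the bench. A bottle lying in them has its axis at dryer x = -75 mm, 96 mm above the bench; two bottles fit end to end. Origin and axes are the dryer's
- timer (a joint): timer knob of the dryer: angle in rad, 0 at the zero stop, growing clockwise seen from above to 4.6; it stays where it is left (friction about 0.04 N m). Starts somewhere above zero (running)
- timer_grip (a point): point on the timer knob's vertical axis (dryer x = -50, y = 160 mm), at the height to grip, 152 mm above the bench. Knob: a bar grip 14 mm thick, 46 mm long and 32 mm high (top 159 mm above the bench) on a disc 48 mm across; at timer = 0 the bar lies along the dryer's x; the white mark on the bar points to the dryer's -x side then, where the red tick is
- carrier: wash carrier, fixed on the bench: white base 100 (x) by 190 mm (y) with three slots at y = -65, 0 and 65 mm, each 16 mm wide between steel wire loops that end 63 mm above the bench. Plates stand upright in them, foot 12 mm above the bench, thickness along the carrier's y; lift a plate 60 mm straight up to free it. Origin: middle of the footprint
- plate1: white porcelain spot plate, a flat slab 140 mm tall, 85 mm wide and 12 mm thick, 0.2 to 0.4 kg, both faces flat to the touch, 12 round wells on one. Origin: middle of its lower short edge (standing in the carrier); z runs up the slab to the other short edge, y across its width, x through its thickness (wells on the -x face). Absent in some starts (None)
- plate2: white porcelain spot plate, a flat slab 140 mm tall, 85 mm wide and 12 mm thick, 0.2 to 0.4 kg, both faces flat to the touch, 12 round wells on one. Origin: middle of its lower short edge (standing in the carrier); z runs up the slab to the other short edge, y across its width, x through its thickness (wells on the -x face). Absent in some starts (None)
- plate3: white porcelain spot plate, a flat slab 140 mm tall, 85 mm wide and 12 mm thick, 0.2 to 0.4 kg, both faces flat to the touch, 12 round wells on one. Origin: middle of its lower short edge (standing in the carrier); z runs up the slab to the other short edge, y across its width, x through its thickness (wells on the -x face). Absent in some starts (None)
- bottle1: amber glass bottle without cap, round, 64 mm in diameter up to 82 mm, shoulder up to 96 mm, neck 28 mm in diameter, 120 mm tall over all, 0.1 to 0.2 kg, thick-bottomed, paper label. Starts upright on the bench. Origin: centre of its base; z runs from base to mouth. If knocked it slides or falls over, and can be taken up lying
- bottle2: amber glass bottle without cap, round, 64 mm in diameter up to 82 mm, shoulder up to 96 mm, neck 28 mm in diameter, 120 mm tall over all, 0.1 to 0.2 kg, thick-bottomed, paper label. Starts upright on the bench. Origin: centre of its base; z runs from base to mouth. If knocked it slides or falls over, and can be taken up lying
- tuberack: bystander: clear rack with glass test tubes, 180 x 75 mm, 103 mm high, loose; leave alone. Origin: centre of its underside
- washbottle: bystander: white wash bottle with blue collar and bent spout, 64 mm in diameter, 168 mm high, loose; leave alone. Origin: centre of its base
- beaker: bystander: glass beaker, 68 mm across, 85 mm high, loose; leave alone. Origin: centre of its base
Things that resemble listed ones, but are neither listed nor needed, are in the scene too. Leave any turquoise look-alike of the plate3 alone.

How it is judged:
By the outcome, as a careful person would: the job done as asked, in the order asked, and still so for the second after the job is handed in, with the robot touching nothing.
Of plate1, plate2, plate3 only 2 to 3 are there at a start; the rules pass over those that are not, and their reading is None.
At some moment in a run one of bottle1, bottle2 may be knocked a few centimetres aside while the robot is not near it.
It also fails if it takes over 210 s, if anything falls off the work surface, if the arm or the gripper's body presses on something with over 40 N, if the wrist force passes 120 N, or if a joint passes its speed limit or range.

## Working session

There is one attempt and no reset: what is moved stays moved. The work goes in short steps, Python scripts to look and compute and a tool call to move; the robot and the scene stay as the last step left them, time stands still between calls to the robot, and variables do not carry over. Pictures are saved under pics/ and viewed, at most 14 in all, crops included, and the job is handed in when it is done.

Besides the shell and the picture viewer there is one more tool, called after "Emit:" as name(argument=value, ...) on one line, values as JSON. arm_command: Moves the arm, as the interface text tells. Its arguments: {"type":"object","properties":{"commands":{"type":"array","items":{"type":"array","items":{"type":"array","items":{"type":"number"}}}},"newtons":{"type":"number"}},"required":["commands"]}

```bash
mkdir -p pics; ls; python3 - <<'E'
from cell import bot
import cv2,numpy as np
for n in ("scene","top"):
    im,d=bot.get_image(n); cv2.imwrite(f"pics/{n}0.png",im[:,:,::-1]); np.savez(f"pics/{n}0.npz",im=im,d=d)
    c=bot.get_calibration(n); print(n,c,(d>0).mean())
s=bot.get_state();print(s)
E
```

```text
pics
scene {'fovy': 44.682734374469504, 'cx': 307.76323650286986, 'cy': 240.42650456727384, 'xyz': array([1217.45823045,  447.43982808, 1369.0705671 ]), 'rotation': array([-1.29309331, -2.45858926,  0.74541807])} 0.9959765625
top {'fovy': 47.37043923558862, 'cx': 316.4401190724733, 'cy': 233.9635120050445, 'xyz': array([ 328.6681429 ,  -26.27747957, 1476.40823302]), 'rotation': array([-2.1683375 ,  2.11674571, -0.13176371])} 0.995986328125
{'time_s': 0.1, 'qpos': array([ 9.66686841e-01,  1.81491871e-01,  1.60787401e+00,  1.11571184e-05,
        1.35380259e+00, -2.06331519e-01]), 'joint_velocities': array([-0.00144969, -0.00032312, -0.00461668,  0.00041502,  0.00040736,
       -0.00062083]), 'joint_torque': array([ 1.20681190e-03, -4.45874655e+01, -3.52236879e+01, -1.99371084e-04,
        4.09134620e-03, -1.36032487e-06]), 'ee_pos': array([222.47334754, 529.72728225, 249.47652093]), 'ee_rot': array([-6.20595768e-01, -3.07904115e+00,  2.26763473e-03]), 'ft_force': array([ 0.20049604, -0.79858821, -0.66522496]), 'wrist_torque': array([ 0.02305549, -0.05660634, -0.02590839]), 'gripper_force': 0.0, 'opening': 0.9971143647958725}
```

View pics/top0.png

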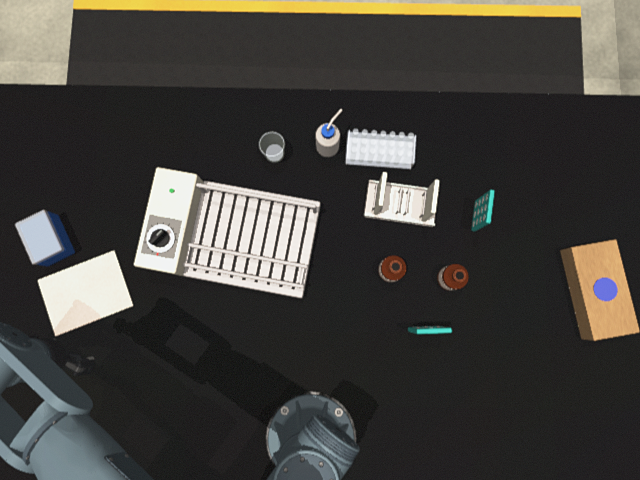

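View pics/scene0.png

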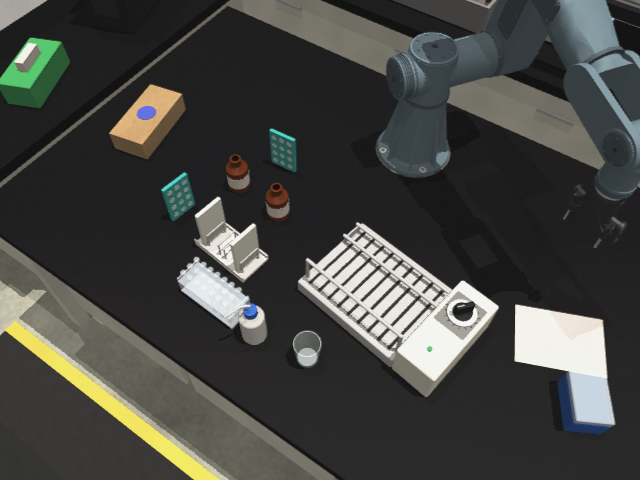

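The top view shows the dryer around (230,235) with its knob at (160,236). The carrier is at (400,203) with plates in its two outer slots, and the bottles are at (393,268) and (453,277). The turquoise look-alikes are at (483,210) and (430,329). Next I'll measure poses from the depth map.

```bash
cat > h.py <<'E'
from cell import bot
import cv2,numpy as np
from scipy.spatial.transform import Rotation as R
def grab(n):
    c=bot.get_calibration(n); im,d=bot.get_image(n); return im,d,c
def cloud(d,c):
    f=240/np.tan(np.radians(c["fovy"])/2)
    v,u=np.mgrid[:480,:640]
    p=np.stack([(u-c["cx"])/f*d,(v-c["cy"])/f*d,d],-1)
    return p@R.from_rotvec(c["rotation"]).as_matrix().T+c["xyz"]
def rect(P,m):
    "min-area rectangle of masked world points: centre, sizes, long-axis dir (deg)"
    q=P[m][:,:2].astype(np.float32); (cx,cy),(w,h),a=cv2.minAreaRect(q)
    if w<h: w,h,a=h,w,a+90
    return np.round([cx,cy,w,h,(a+90)%180-90],1)
def blobs(m,amin=30):
    n,l,s,c=cv2.connectedComponentsWithStats(m.astype(np.uint8))
    return [(l==i) for i in range(1,n) if s[i,4]>=amin]
def st():
    s=bot.get_state(); M=R.from_rotvec(s["ee_rot"]).as_matrix()
    print("t",round(s["time_s"],2),"pos",s["ee_pos"].round(1),"yaw_y",np.degrees(np.arctan2(M[1,1],M[0,1])).round(1),"q6",s["qpos"][5].round(3),"open",round(s["opening"],3),"F",s["ft_force"].round(1),round(s["gripper_force"],1))
E
python3 - <<'E'
from h import *
st(); print(bot.tips_ahead)
z=np.load("pics/top0.npz"); im,d=z["im"],z["d"]; c=bot.get_calibration("top"); P=cloud(d,c); Z=P[...,2]
print("bench z",np.median(Z[340:400,480:560]))
hsv=cv2.cvtColor(im,cv2.COLOR_RGB2HSV)
white=(hsv[...,1]<60)&(hsv[...,2]>120)
dr=np.zeros_like(white);dr[150:310,120:330]=1
for nm,m in (("box",dr&(abs(Z-115)<8)&white),("deck",dr&(abs(Z-45)<6)),("dryer",dr&(Z>35)&(Z<140)),("rail",dr&(abs(Z-127)<8)),("bars",dr&(abs(Z-73)<8))):
    for b in blobs(m,40): print(nm,b.sum(),rect(P,b),np.median(Z[b]).round(1))
ca=np.zeros_like(white);ca[165:235,350:450]=1
for nm,m in (("plate",ca&(Z>140)&(Z<165)),("base",ca&(Z>4)&(Z<25)),("loops",ca&(Z>45)&(Z<75))):
    for b in blobs(m,8): print(nm,b.sum(),rect(P,b),np.median(Z[b]).round(1))
am=(hsv[...,0]<15)&(hsv[...,1]>120)&(Z>10); am[:250]=0; am[:,:350]=0; am[:,480:]=0
for b in blobs(am,60):
    t=b&(Z>105); s=b&(Z>75)&(Z<98)
    print("bottle",rect(P,b),"neck",rect(P,t),np.median(Z[t]),t.sum(),"sh",rect(P,s))
k=dr&(Z>135)&(Z<175); print("knob",k.sum(),rect(P,k)); 
cv2.imwrite("pics/knob.png",cv2.resize(im[205:270,125:200,::-1],None,fx=8,fy=8,interpolation=cv2.INTER_CUBIC))
E
```

```text
t 0.1 pos [222.5 529.7 249.5] yaw_y 67.2 q6 -0.206 open 0.997 F [ 0.2 -0.8 -0.7] 0.0
19.0
bench z -0.4593146021013581
box 3890 [548.2 380.9 259.8 111.   -9.3] 114.6
deck 6816 [557.6 163.1 322.8 173.4  80.4] 44.7
deck 1749 [442.  183.5 297.9  42.7  80.8] 44.6
deck 1140 [399.  185.5 330.5  76.  -89.1] 44.5
dryer 99 [739.3 121.9  58.1  26.5  84. ] 69.1
dryer 16577 [523.2 223.5 430.3 261.5  80.9] 47.2
rail 467 [613.1 153.2 306.9  11.5  80.9] 128.3
rail 384 [499.7 387.7  72.8  70.7 -48.9] 123.2
bars 1123 [484.8 175.2 321.4 196.1  80.7] 73.3
plate 172 [ 630.8 -163.6   84.7   12.6   -6.7] 150.4
plate 185 [ 615.1 -292.7   85.5   13.2   -6.8] 150.6
base 79 [ 725.5 -203.   113.    10.9   89. ] 7.4
base 1746 [ 623.3 -227.6  196.4  113.6   82.6] 12.0
loops 76 [ 6.281e+02 -1.552e+02  7.870e+01  1.320e+01 -6.000e-01] 60.5
loops 49 [ 623.7 -218.    63.1    5.3   -6.9] 60.8
loops 114 [ 6.149e+02 -2.845e+02  8.410e+01  1.660e+01  2.000e-01] 61.8
loops 49 [ 622.1 -239.1   62.9    5.9   -6.8] 61.1
bottle [ 405.8 -121.2  236.6   62.   -65.6] neck [ 395.6 -116.1  221.8   31.   -61.3] 119.4006334868775 86 sh [ 441.8 -199.8   61.4   61.4    3.3]
bottle [ 370.6 -210.2  374.6   62.1  -70.4] neck [ 385.5 -198.1  360.7   30.9  -76.6] 118.49196077137651 92 sh [ 423.1 -357.5   62.2   61.5   20.6]
knob 165 [583.1 228.1 400.  102.5 -73.5]
```

View pics/knob.png

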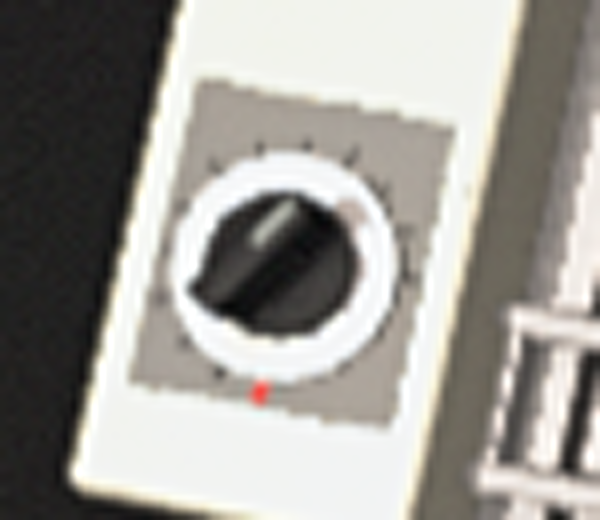

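The knob crop shows the white mark at the upper right (290,215) and the red tick at (260,393). The knob is therefore about 220° clockwise from zero. I'll measure the bar angle precisely.

```bash
python3 - <<'E'
from h import *
for n in ("top","scene"):
    z=np.load(f"pics/{n}0.npz"); im,d=z["im"],z["d"]; P=cloud(d,bot.get_calibration(n)); Z=P[...,2]
    k=(np.hypot(P[...,0]-498.9,P[...,1]-388.8)<35)&(Z>148)&(Z<170)
    print(n,k.sum(),rect(P,k),np.median(Z[k]))
    w=k&(im.min(2)>90); print("mark",w.sum(),P[w].mean(0))
E
```

```text
top 119 [498.3 389.   44.8  14.7 -42.5] 157.1307880132108
mark 26 [501.78381676 387.28604874 158.29153556]
scene 127 [500.2 388.6  45.7  15.6 -41.2] 155.0163432185277
mark 15 [502.88827735 382.49885008 156.03695759]
```

Emit:
arm_command(commands=[[[0.6,0,0,20,-0.15],[0.6,0,0,20,-0.3],[0.6,0,0,20,-0.45],[0.6,50,-20,20,-0.6],[0.6,80,-40,20,-0.75],[0.6,110,-60,20,-0.9],[0.6,140,-80,20,-1.05],[0.6,170,-90,20,-1.2],[0.6,200,-100,20,-1.35],[0.6,230,-110,20,-1.5],[0.6,260,-130,20,-1.65],[0.6,276,-141,20,-1.8]]], newtons=40)

```text
time_s: 1.3
ee_pos: [500.7, 387.4, 269.5]
ee_rot: [2.803, 1.417, -0.001]
ft_force: [0.6, 1.4, 0.5]
opening: 0.604
gripper_force: 0.0
```

Emit:
arm_command(commands=[[[0.6,0,0,0,-0.15],[0.6,0,0,0,-0.3],[0.6,0,0,0,-0.45],[0.6,0,0,0,-0.6],[0.6,0,0,0,-0.75],[0.6,0,0,0,-0.9],[0.6,0,0,0,-1.05],[0.6,0,0,0,-1.2],[0.6,0,0,0,-1.35],[0.6,0,0,0,-1.5],[0.6,0,0,-10,-1.65],[0.6,0,0,-40,-1.68]]])

```text
time_s: 2.5
ee_pos: [500.4, 390.1, 233.0]
ee_rot: [-2.924, 1.135, -0.006]
ft_force: [1.1, -0.5, 0.3]
opening: 0.597
gripper_force: 0.0
```

```bash
python3 -c "
from h import *
st()"
```

```text
t 2.5 pos [500.4 390.1 233. ] yaw_y -132.4 q6 2.787 open 0.597 F [ 1.1 -0.5  0.3] 0.0
```

Emit:
arm_command(commands=[[[0.6,0,0,-40,0],[0.6,0,0,-70,0],[0.6,0,0,-77,0],[0.6,0,0,-77,0],[0,0,0,-77,0],[0,0,0,-77,0],[0,0,0,-77,0],[0,0,0,-77,0],[0,0,0,-77,0],[0,0,0,-77,0.1]]])

```text
time_s: 3.5
ee_pos: [498.8, 388.6, 155.8]
ee_rot: [2.984, -0.98, 0.002]
ft_force: [-5.8, -5.6, 7.8]
opening: 0.157
gripper_force: 40.3
```

Emit:
arm_command(commands=[[[0,0,0,0,0.15],[0,0,0,0,0.3],[0,0,0,0,0.45],[0,0,0,0,0.6],[0,0,0,0,0.75],[0,0,0,0,0.9],[0,0,0,0,1.05],[0,0,0,0,1.2],[0,0,0,0,1.35],[0,0,0,0,1.5],[0,0,0,0,1.65],[0,0,0,0,1.8]]])

```text
time_s: 4.7
ee_pos: [498.4, 389.7, 155.8]
ee_rot: [-2.618, -1.734, -0.001]
ft_force: [-6.6, -1.6, 8.0]
opening: 0.154
gripper_force: 40.2
```

Emit:
arm_command(commands=[[[0,0,0,0,0.15],[0,0,0,0,0.3],[0,0,0,0,0.45],[0,0,0,0,0.6],[0,0,0,0,0.75],[0,0,0,0,0.9],[0,0,0,0,1.05],[0,0,0,0,1.2],[0,0,0,0,1.35],[0,0,0,0,1.5],[0,0,0,0,1.65],[0,0,0,0,1.75]]])

```text
time_s: 5.9
ee_pos: [497.4, 389.0, 155.8]
ee_rot: [-0.347, -3.12, 0.002]
ft_force: [-10.5, -4.3, 11.8]
opening: 0.152
gripper_force: 40.8
```

```bash
python3 -c "
from h import *
st(); print(bot.get_state()['wrist_torque'])"
```

```text
t 5.9 pos [497.4 389.  155.8] yaw_y 77.3 q6 -0.873 open 0.152 F [-10.5  -4.3  11.8] 40.8
[-0.87098099  1.82468121 -0.03900327]
```

Emit:
arm_command(commands=[[[0,0,0,0,0.05],[0,0,0,0,0.1],[0,0,0,0,0.15],[0,0,0,0,0.2],[0,0,0,0,0.2],[0,0,0,0,0.2]]])

```text
time_s: 6.5
ee_pos: [498.1, 389.0, 155.9]
ee_rot: [-0.05, -3.14, -0.001]
ft_force: [-9.5, -4.2, 9.8]
opening: 0.157
gripper_force: 94.1
```

```bash
python3 -c "
from h import *
st(); print(bot.get_state()['wrist_torque'])"
```

```text
t 6.5 pos [498.1 389.  155.9] yaw_y 88.2 q6 -1.064 open 0.157 F [-9.5 -4.2  9.8] 94.1
[-0.71634184  1.41564379 -2.02356954]
```

Emit:
arm_command(commands=[[[0,0,0,0,-0.1],[0,0,0,0,-0.1],[0.5,0,0,0,-0.1],[0.5,0,0,0,-0.1],[0.5,0,0,0,-0.1],[0.5,0,0,30,-0.1],[0.5,0,0,80,-0.1],[0.5,0,-50,110,-0.1],[0.5,0,-100,110,-0.1],[0.5,0,-150,110,-0.1],[0.5,0,-200,110,-0.1]]])

```text
time_s: 7.6
ee_pos: [498.8, 194.9, 264.0]
ee_rot: [0.199, 3.133, 0.0]
ft_force: [0.6, -0.4, 0.3]
opening: 0.501
gripper_force: 0.0
```

```bash
python3 - <<'E'
from h import *
st()
im,d,c=grab("scene"); P=cloud(d,c); Z=P[...,2]
k=(np.hypot(P[...,0]-498.9,P[...,1]-388.8)<35)&(Z>148)&(Z<170)
print(k.sum(),rect(P,k)); cv2.imwrite("pics/scene1.png",im[:,:,::-1])
E
```

```text
t 7.6 pos [498.8 194.9 264. ] yaw_y 82.7 q6 -1.293 open 0.501 F [ 0.6 -0.4  0.3] 0.0
120 [499.9 388.1  46.7  14.4 -10.5]
```

View pics/scene1.png

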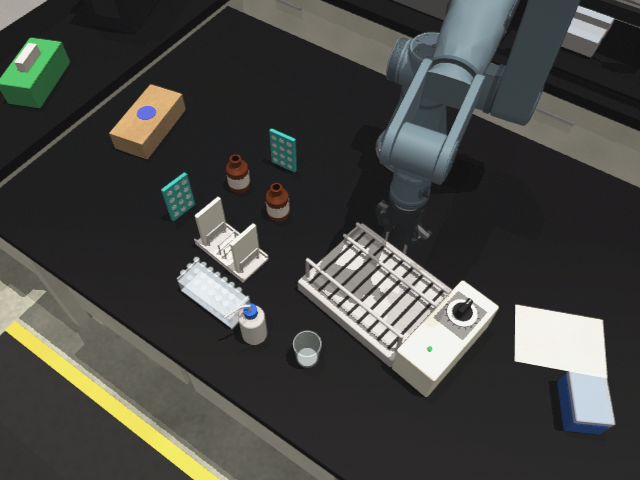

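Emit:
arm_command(commands=[[[0.5,15,-40,0,0],[0.5,30,-80,0,0],[0.5,45,-120,0,0],[0.5,60,-160,0,0],[0.5,75,-200,0,0],[0.5,90,-240,0,0],[0.5,105,-280,0,0],[0.5,120,-320,0,0],[0.5,132,-353,0,0.01],[0.5,132,-353,-30,0.01],[0.5,132,-353,-60,0.01],[0.5,132,-353,-60,0.01]]])

```text
time_s: 8.85
ee_pos: [628.1, -155.9, 198.0]
ee_rot: [-0.186, -3.128, -0.005]
ft_force: [-1.1, 0.6, -1.6]
opening: 0.502
gripper_force: 0.0
```

```bash
python3 - <<'E'
from h import *
st()
im,d,c=grab("top"); P=cloud(d,c); Z=P[...,2]
k=(np.hypot(P[...,0]-498.9,P[...,1]-388.8)<35)&(Z>148)&(Z<170)
print(k.sum(),rect(P,k)); cv2.imwrite("pics/wrist0.png",grab("wrist")[0][:,:,::-1])
E
```

```text
t 8.85 pos [ 628.1 -155.9  198. ] yaw_y 83.2 q6 -1.879 open 0.502 F [-1.1  0.6 -1.6] 0.0
117 [498.8 388.4  44.2  16.7 -11.1]
```

View pics/wrist0.png

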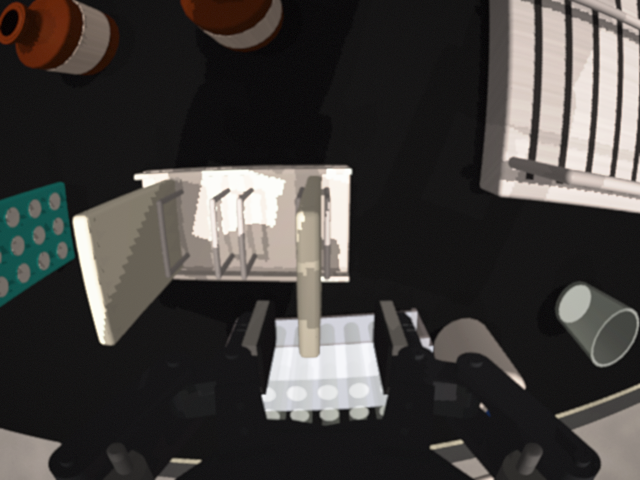

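The wrist view shows the plate (about (310,270)) between the fingers, with the carrier below it. The knob bar reads within 2° of zero, so I'll descend, grip and lift.

Emit:
arm_command(commands=[[[0.5,0,0,0,0],[0.5,0,0,-40,0],[0.5,0,0,-75,0],[0.5,0,0,-75,0],[0,0,0,-75,0],[0,0,0,-75,0],[0,0,0,-75,0],[0,0,0,-75,0],[0,0,0,-75,0],[0,0,0,-75,0]]], newtons=50)

```text
time_s: 9.95
ee_pos: [632.2, -160.4, 131.7]
ee_rot: [0.185, 3.131, -0.011]
ft_force: [-1.8, -8.5, -1.1]
opening: 0.133
gripper_force: 47.9
```

Emit:
arm_command(commands=[[[0,0,0,20,0],[0,0,0,50,0],[0,0,0,90,0],[0,0,0,130,0],[0,0,0,160,0],[0,0,0,180,0],[0,0,0,180,0]]])

```text
time_s: 10.65
ee_pos: [632.6, -157.3, 314.5]
ee_rot: [0.184, 3.127, -0.005]
ft_force: [0.6, -0.9, -3.1]
opening: 0.132
gripper_force: 49.8
```

Emit:
arm_command(commands=[[[0,-5,30,0,-0.14],[0,-10,65,0,-0.28],[0,-15,100,0,-0.42],[0,-20,135,0,-0.56],[0,-25,170,0,-0.7],[0,-30,205,0,-0.84],[0,-35,240,0,-0.98],[0,-40,275,0,-1.12],[0,-45,310,0,-1.26],[0,-47,340,0,-1.4],[0,-47,370,0,-1.54],[0,-47,370,0,-1.61]]])

```text
time_s: 11.85
ee_pos: [582.4, 217.2, 307.1]
ee_rot: [-2.388, -2.038, 0.0]
ft_force: [-0.4, 0.1, -4.0]
opening: 0.14
gripper_force: 50.0
```

Emit:
arm_command(commands=[[[0,0,0,0,0],[0,0,0,0,0],[0,0,0,0,0]]])

```text
time_s: 12.15
ee_pos: [583.7, 212.7, 307.9]
ee_rot: [-2.388, -2.041, 0.001]
ft_force: [-0.6, 0.6, -4.2]
opening: 0.133
gripper_force: 50.0
```

```bash
python3 - <<'E'
from h import *
st()
s=bot.get_state(); M=R.from_rotvec(s["ee_rot"]).as_matrix(); print(M[:,2].round(4))
im,d,c=grab("top"); P=cloud(d,c); Z=P[...,2]
cv2.imwrite("pics/top1.png",im[:,:,::-1])
w,_,_=grab("wrist"); cv2.imwrite("pics/wrist1.png",w[:,:,::-1])
E
```

```text
t 12.15 pos [583.7 212.7 307.9] yaw_y -9.0 q6 0.315 open 0.133 F [-0.6  0.6 -4.2] 50.0
[-6.e-04 -3.e-04 -1.e+00]
```

View pics/wrist1.png

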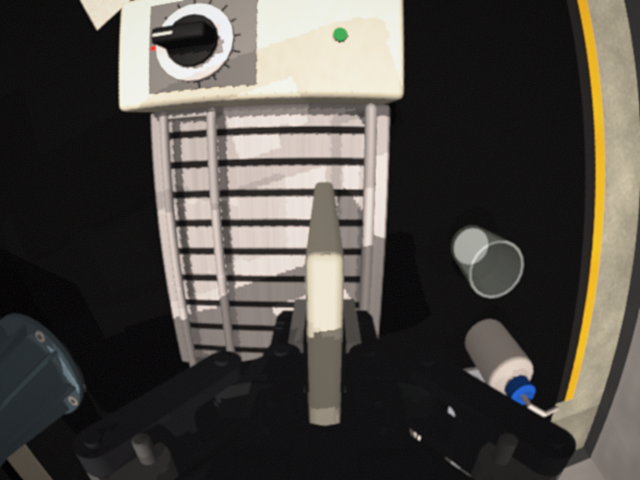

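The wrist view shows the knob mark pointing at the red tick (155,45). The plate is held square to the rail at (325,300), so I'm lowering it.

Emit:
arm_command(commands=[[[0,0,0,-40,0],[0,0,0,-80,0],[0,0,0,-115,0],[0,0,0,-133,0],[0,0,0,-140,0],[0,0,0,-140,0],[0,0,0,-140,0]]])

```text
time_s: 12.95
ee_pos: [584.8, 213.3, 169.9]
ee_rot: [2.388, 2.039, 0.003]
ft_force: [0.7, -0.2, -2.8]
opening: 0.134
gripper_force: 50.0
```

Emit:
arm_command(commands=[[[0,0,0,-1,0],[0,0,0,-2,0],[0,0,0,-3,0],[0,0,0,-3,0],[0,0,0,-3,0]]])

```text
time_s: 13.45
ee_pos: [583.7, 213.4, 165.4]
ee_rot: [-2.389, -2.04, -0.0]
ft_force: [0.2, 0.1, -3.3]
opening: 0.133
gripper_force: 50.0
```

Emit:
arm_command(commands=[[[0,0,0,-1,0],[0,0,0,-2,0],[0,0,0,-2,0],[0,0,0,-2,0]]])

```text
time_s: 13.85
ee_pos: [584.1, 213.7, 165.1]
ee_rot: [2.388, 2.04, 0.002]
ft_force: [-2.8, 0.6, 6.0]
opening: 0.132
gripper_force: 51.4
```

Emit:
arm_command(commands=[[[0,0,0,-1,0],[0,0,0,-2,0],[0,0,0,-2,0],[0,0,0,-2,0]]])

```text
time_s: 14.25
ee_pos: [584.5, 214.1, 164.9]
ee_rot: [2.388, 2.04, 0.004]
ft_force: [-6.2, 1.1, 16.5]
opening: 0.134
gripper_force: 52.8
```

Emit:
arm_command(commands=[[[0.14,0,0,2,0],[0.14,0,0,3,0],[0.3,0,0,3,0],[0.3,0,0,3,0],[0.3,0,0,3,0],[0.3,4,-0.6,3,0],[0.3,8,-1.3,3,0],[0.3,12,-1.9,3,0],[0.3,16,-2.6,3,0],[0.3,20,-3.2,3,0],[0.35,20,-3.2,3,0],[0.35,20,-3.2,3,0]]])

```text
time_s: 15.45
ee_pos: [603.9, 210.1, 164.2]
ee_rot: [2.389, 2.04, -0.0]
ft_force: [-0.5, -0.8, 0.4]
opening: 0.348
gripper_force: 0.1
```

Emit:
arm_command(commands=[[[0.45,0,0,0,0],[0.45,4,-0.6,0,0],[0.45,8,-1.3,0,0],[0.45,12,-1.9,0,0],[0.45,16,-2.6,0,0],[0.45,20,-3.2,0,0],[0.45,23,-3.7,0,0],[0.45,23,-3.7,0,0],[0.45,23,-3.7,0,0]]])

```text
time_s: 16.35
ee_pos: [626.7, 206.5, 164.2]
ee_rot: [-2.389, -2.04, 0.0]
ft_force: [0.6, -0.3, -0.1]
opening: 0.447
gripper_force: 0.0
```

```bash
python3 - <<'E'
from h import *
st()
im,d,c=grab("scene"); cv2.imwrite("pics/s2.png",cv2.resize(im[190:400,260:510,::-1],None,fx=2.8,fy=2.8))
E
```

```text
t 16.35 pos [626.7 206.5 164.2] yaw_y -9.0 q6 0.296 open 0.447 F [ 0.6 -0.3 -0.1] 0.0
```

View pics/s2.png

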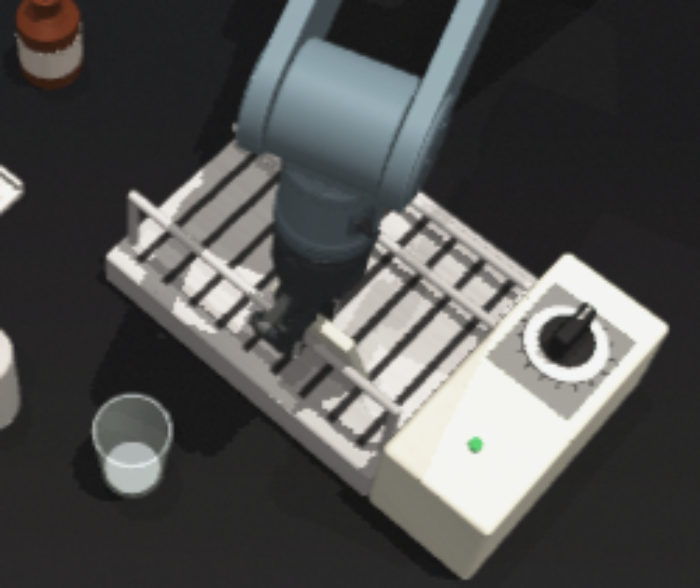

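Emit:
arm_command(commands=[[[0.7,0,0,0,0],[0.7,0,0,0,0],[0.7,0,0,0,0],[0.7,0,0,20,0],[0.7,0,0,50,0],[0.7,0,0,90,0],[0.7,0,0,130,0.1],[0.6,0,-40,140,0.24],[0.6,0,-80,140,0.38],[0.6,0,-120,140,0.52],[0.5,0,-160,140,0.66],[0.5,0,-200,140,0.8]]])

```text
time_s: 17.6
ee_pos: [626.5, 5.1, 304.5]
ee_rot: [1.397, 2.814, 0.0]
ft_force: [0.1, -0.3, -0.6]
opening: 0.504
gripper_force: 0.0
```

Emit:
arm_command(commands=[[[0.5,-1,-40,0,0.13],[0.5,-2,-80,0,0.27],[0.5,-4,-120,0,0.41],[0.5,-6,-160,0,0.55],[0.5,-8,-200,0,0.69],[0.5,-10,-240,0,0.8],[0.5,-11,-275,0,0.81],[0.5,-11,-300,0,0.81],[0.5,-11,-300,-30,0.81],[0.5,-11,-300,-60,0.81],[0.5,-11,-300,-60,0.81],[0.5,-11,-300,-60,0.81]]])

```text
time_s: 18.8
ee_pos: [615.6, -293.3, 244.2]
ee_rot: [-0.185, -3.135, -0.001]
ft_force: [0.7, -0.4, 0.5]
opening: 0.501
gripper_force: 0.0
```

```bash
cat > plates.py <<'E'
from h import *
def dr(P):
    q=P-np.array([522.9,222.9,0]); return np.stack([q[...,0]*.9874-q[...,1]*.1582,q[...,0]*.1582+q[...,1]*.9874,q[...,2]],-1)
if __name__=="__main__":
    st()
    for n in ("top","scene"):
        im,d,c=grab(n); D=dr(cloud(d,c)); x,y,z=D[...,0],D[...,1],D[...,2]
        m=(x>55)&(x<150)&(y>-205)&(y<95)&(z>138)&(z<200)
        for b in blobs(m,15): print(n,"plate top (dryer)",b.sum(),rect(D,b),z[b].max().round(1))
        m=(x>40)&(x<150)&(y>-190)&(y<85)&(z>58)&(z<200)&(abs(x-100)>8)
        for b in blobs(m,40):
            A=np.c_[z[b],y[b],np.ones(b.sum())]; k,*_=np.linalg.lstsq(A,x[b],rcond=None); print(n,"all",b.sum(),"x range",x[b].min().round(),x[b].max().round(),"y",y[b].min().round(),y[b].max().round(),"lean deg",np.degrees(np.arctan(k[0])).round(1),"skew",np.degrees(np.arctan(k[1])).round(1))
E
python3 plates.py
```

```text
t 18.8 pos [ 615.6 -293.3  244.2] yaw_y 83.3 q6 -2.071 open 0.501 F [ 0.7 -0.4  0.5] 0.0
top plate top (dryer) 443 [ 97.9   3.2  86.7  27.6 -89. ] 186.7
top all 620 x range 59.0 92.0 y -40.0 44.0 lean deg 17.8 skew -0.5
scene plate top (dryer) 268 [101.7   2.8  84.7  21.6  89.8] 185.7
scene all 86 x range 108.0 113.0 y -40.0 45.0 lean deg 3.5 skew 0.4
```

Plate 1 leans 17.8° and is square (−0.5°). The second plate gets the same treatment.

Emit:
arm_command(commands=[[[0.5,0,0,-40,0],[0.5,0,0,-80,0],[0.5,0,0,-115,0],[0.5,0,0,-115,0],[0.5,0,0,-115,0],[0,0,0,-115,0],[0,0,0,-115,0],[0,0,0,-115,0],[0,0,0,-115,0],[0,0,0,-115,0]]])

```text
time_s: 19.9
ee_pos: [617.5, -294.6, 132.7]
ee_rot: [0.185, 3.131, -0.004]
ft_force: [-0.1, -0.3, 7.2]
opening: 0.131
gripper_force: 50.2
```

Emit:
arm_command(commands=[[[0,0,0,20,0],[0,0,0,50,0],[0,0,0,90,0],[0,0,0,130,0],[0,0,0,170,0],[0,0,0,180,0],[0,0,0,180,0],[0,0,0,180,0]]])

```text
time_s: 20.7
ee_pos: [614.8, -292.9, 306.4]
ee_rot: [-0.185, -3.133, -0.003]
ft_force: [0.0, -0.5, -4.6]
opening: 0.14
gripper_force: 49.2
```

```bash
python3 -c "
from h import *
st()"
```

```text
t 20.7 pos [ 614.8 -292.9  306.4] yaw_y 83.2 q6 -2.071 open 0.14 F [ 0.  -0.5 -4.6] 49.2
```

Emit:
arm_command(commands=[[[0,-5,36,10,-0.14],[0,-10,72,10,-0.28],[0,-15,108,10,-0.42],[0,-20,144,10,-0.56],[0,-25,180,10,-0.7],[0,-30,216,10,-0.84],[0,-35,252,10,-0.98],[0,-40,288,10,-1.12],[0,-45,324,10,-1.26],[0,-47,360,10,-1.4],[0,-47,397,10,-1.54],[0,-47,397,10,-1.61]]])

```text
time_s: 21.9
ee_pos: [566.7, 108.0, 315.6]
ee_rot: [-2.385, -2.037, 0.005]
ft_force: [-0.7, 0.0, -2.7]
opening: 0.136
gripper_force: 49.9
```

Emit:
arm_command(commands=[[[0,0,0,0,0],[0,0,0,-40,0],[0,0,0,-80,0],[0,0,0,-110,0],[0,0,0,-135,0],[0,0,0,-145,0],[0,0,0,-145,0],[0,0,0,-145,0],[0,0,0,-145,0]]])

```text
time_s: 22.8
ee_pos: [569.9, 103.3, 176.0]
ee_rot: [2.387, 2.039, 0.003]
ft_force: [0.4, -0.3, -3.2]
opening: 0.133
gripper_force: 50.0
```

```bash
python3 -c "
from h import *
st()"
```

```text
t 22.8 pos [569.9 103.3 176. ] yaw_y -9.0 q6 0.131 open 0.133 F [ 0.4 -0.3 -3.2] 50.0
```

Emit:
arm_command(commands=[[[0,-1,0,-2,0],[0,-1,0,-4,0],[0,-1,0,-6,0],[0,-1,0,-8,0],[0,-1,0,-8,0],[0,-1,0,-8,0]]])

```text
time_s: 23.4
ee_pos: [567.7, 103.5, 166.2]
ee_rot: [-2.389, -2.04, 0.0]
ft_force: [-0.2, 0.1, -3.0]
opening: 0.135
gripper_force: 50.0
```

Emit:
arm_command(commands=[[[0,0,0,-1,0],[0,0,0,-2,0],[0,0,0,-2,0],[0,0,0,-2,0]]])

```text
time_s: 23.8
ee_pos: [568.2, 103.6, 165.8]
ee_rot: [2.388, 2.04, 0.001]
ft_force: [-2.9, 0.4, 6.5]
opening: 0.136
gripper_force: 51.5
```

Contact. Tipping it onto the rail as before.

Emit:
arm_command(commands=[[[0.14,0,0,1,0],[0.14,0,0,1,0],[0.3,0,0,1,0],[0.3,0,0,1,0],[0.3,0,0,1,0],[0.3,4,-0.6,1,0],[0.3,8,-1.3,1,0],[0.3,12,-1.9,1,0],[0.3,16,-2.6,1,0],[0.3,20,-3.2,1,0],[0.35,20,-3.2,1,0],[0.35,20,-3.2,1,0]]])

```text
time_s: 25.0
ee_pos: [587.9, 100.2, 165.2]
ee_rot: [-2.389, -2.04, 0.0]
ft_force: [-0.2, 0.3, 0.4]
opening: 0.354
gripper_force: 0.1
```

Emit:
arm_command(commands=[[[0.45,0,0,0,0],[0.45,4,-0.6,0,0],[0.45,8,-1.3,0,0],[0.45,12,-1.9,0,0],[0.45,16,-2.6,0,0],[0.45,20,-3.2,0,0],[0.45,23,-3.7,0,0],[0.45,23,-3.7,0,0],[0.45,23,-3.7,0,0]]])

```text
time_s: 25.9
ee_pos: [610.7, 96.6, 165.2]
ee_rot: [-2.389, -2.04, 0.0]
ft_force: [-0.6, -0.1, 0.0]
opening: 0.447
gripper_force: 0.0
```

Emit:
arm_command(commands=[[[0.7,0,0,0,0],[0.7,0,0,0,0],[0.7,0,0,0,0],[0.7,0,0,20,0],[0.7,0,0,50,0],[0.7,0,0,90,0],[0.7,0,0,130,0],[0.7,0,-40,140,0],[0.7,0,-80,140,0],[0.7,0,-120,140,0],[0.7,0,-160,140,0],[0.7,0,-200,140,0]]])

```text
time_s: 27.1
ee_pos: [610.5, -104.9, 305.5]
ee_rot: [2.388, 2.04, 0.0]
ft_force: [0.4, -0.6, 0.0]
opening: 0.697
gripper_force: 0.0
```

```bash
cat > bottles.py <<'E'
from h import *
for n in ("top","scene"):
    im,d,c=grab(n); P=cloud(d,c); Z=P[...,2]; hsv=cv2.cvtColor(im,cv2.COLOR_RGB2HSV)
    am=(d>0)&(hsv[...,0]<15)&(hsv[...,1]>120)&(Z>10)&(Z<180)&(P[...,0]>150)&(P[...,0]<650)&(abs(P[...,1])<480)
    for b in blobs(am,40):
        t=b&(Z>105); s=b&(Z>75)&(Z<98)
        print(n,b.sum(),"neck",rect(P,t) if t.sum()>3 else 0,"sh",rect(P,s) if s.sum()>3 else 0,"zmax",Z[b].max().round(1))
E
python3 plates.py; python3 bottles.py
```

```text
t 27.1 pos [ 610.5 -104.9  305.5] yaw_y -9.0 q6 -0.205 open 0.697 F [ 0.4 -0.6  0. ] 0.0
top plate top (dryer) 437 [97.5  2.9 86.  27.2 89.3] 184.9
top plate top (dryer) 427 [  97.5 -106.4   86.3   24.9  -89.8] 189.7
top all 622 x range 59.0 92.0 y -40.0 46.0 lean deg 17.6 skew -0.7
top all 600 x range 60.0 92.0 y -149.0 -64.0 lean deg 16.3 skew -0.1
scene plate top (dryer) 259 [ 103.3 -105.9   85.9   21.5  -82.9] 186.4
scene plate top (dryer) 266 [107.2   2.8  86.9  22.1 -83.4] 184.7
scene all 49 x range 108.0 112.0 y -147.0 -77.0 lean deg 4.1 skew 0.8
scene all 114 x range 67.0 114.0 y -68.0 45.0 lean deg 20.0 skew 1.6
top 388 neck [ 463.1 -163.9   30.8   29.8  -43.5] sh [ 460.6 -167.2   61.7   55.5  -31.5] zmax 126.2
top 456 neck [ 423.3 -357.8   30.3   30.1   88.8] sh [ 423.1 -357.8   62.4   62.3  -74.9] zmax 126.6
scene 255 neck [ 428.3 -360.8   37.    22.8   54.9] sh [ 439.3 -364.3   63.2   33.    76.7] zmax 123.9
scene 406 neck [ 464.8 -163.8   33.6   29.8   16. ] sh [ 468.6 -161.    61.7   57.2  -45.1] zmax 125.2
```

Both plates lean at about 17°, square and apart (y 3 and −106). Bottle 1 was knocked to (463,−164). I'll pick it up by the neck.

Emit:
arm_command(commands=[[[0.7,-37,-15,0,0],[0.7,-74,-30,0,0],[0.7,-111,-45,0,0],[0.7,-147,-59,0,0],[0.7,-147,-59,-40,0],[0.7,-147,-59,-80,0],[0.7,-147,-59,-120,0],[0.7,-147,-59,-120,0],[0.7,-147,-59,-120,0]]], newtons=30)

```text
time_s: 28.2
ee_pos: [464.0, -161.4, 185.8]
ee_rot: [-2.387, -2.042, 0.0]
ft_force: [-0.4, -0.4, 0.4]
opening: 0.698
gripper_force: 0.0
```

```bash
python3 bottles.py; python3 - <<'E'
from h import *
st(); im,d,c=grab("wrist"); cv2.imwrite("pics/w3.png",im[:,:,::-1])
E
```

```text
top 101 neck 0 sh [ 456.7 -142.    52.2   17.    21. ] zmax 97.5
top 458 neck [ 422.9 -357.9   31.7   29.9  -88.1] sh [ 422.8 -358.    61.9   60.8  -89.6] zmax 126.6
scene 388 neck [ 423.1 -358.3   35.7   29.2   19.9] sh [ 429.6 -353.2   61.7   59.4  -45. ] zmax 124.3
scene 409 neck [ 463.8 -166.    32.8   29.8   36.4] sh [ 467.1 -162.    62.    55.7  -43. ] zmax 124.0
t 28.3 pos [ 465.3 -162.7  187.8] yaw_y -8.9 q6 -0.422 open 0.697 F [ 0.3 -0.8 -0.1] 0.0
```

View pics/w3.png

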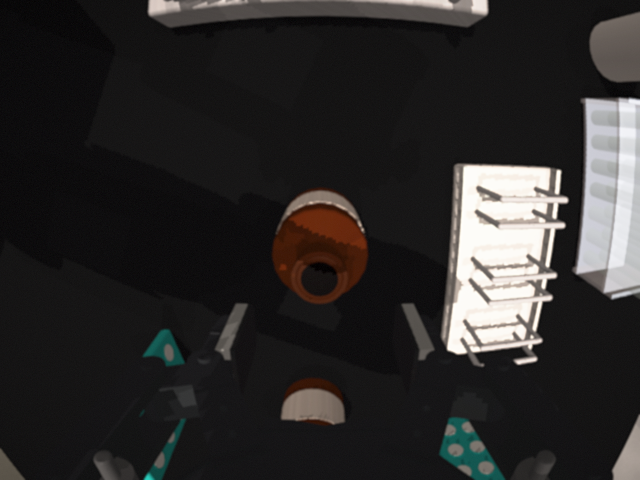

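The bottle mouth at (318,280) is centred between the fingers, so I'm descending.

Emit:
arm_command(commands=[[[0.7,-1,-2,-30,0],[0.7,-1,-2,-55,0],[0.7,-1,-2,-70,0],[0.7,-1,-2,-70,0],[0.7,-1,-2,-70,0],[0.2,-1,-2,-70,0],[0.2,-1,-2,-70,0],[0.2,-1,-2,-70,0],[0.2,-1,-2,-70,0],[0.2,-1,-2,-70,0],[0.2,-1,-2,-70,0]]])

```text
time_s: 29.45
ee_pos: [463.5, -165.0, 116.8]
ee_rot: [2.387, 2.039, 0.001]
ft_force: [-1.7, -0.4, 5.5]
opening: 0.318
gripper_force: 29.2
```

Emit:
arm_command(commands=[[[0.2,0,0,10,0],[0.2,0,0,30,0],[0.2,0,0,70,0],[0.2,0,0,110,0],[0.2,0,0,140,0],[0.2,0,0,140,0],[0.2,0,0,140,0]]])

```text
time_s: 30.15
ee_pos: [462.9, -164.5, 256.1]
ee_rot: [2.387, 2.039, 0.001]
ft_force: [-0.7, 0.6, -2.1]
opening: 0.316
gripper_force: 30.1
```

```bash
python3 -c "
from h import *
st()"
```

```text
t 30.15 pos [ 462.9 -164.5  256.1] yaw_y -9.0 q6 -0.427 open 0.316 F [-0.7  0.6 -2.1] 30.1
```

Emit:
arm_command(commands=[[[0.2,-2,40,0,0],[0.2,-4,80,0,0],[0.2,-7,120,0,0],[0.2,-10,160,0,0],[0.2,-13,200,0,0],[0.2,-16,240,0,0],[0.2,-19,280,0,0],[0.2,-21,315,0,0],[0.2,-23,343,0,0],[0.2,-23,343,0,0],[0.2,-23,343,0,0]]])

```text
time_s: 31.25
ee_pos: [438.6, 178.7, 253.6]
ee_rot: [-2.386, -2.042, 0.005]
ft_force: [0.8, -0.2, -1.4]
opening: 0.319
gripper_force: 30.1
```

Emit:
arm_command(commands=[[[0.2,0,0,-30,0],[0.2,0,0,-50,0],[0.2,0,0,-58,0],[0.2,0,0,-60,0],[0.2,0,0,-60,0],[0.2,0,0,-60,0]]])

```text
time_s: 31.85
ee_pos: [440.5, 178.4, 196.3]
ee_rot: [2.389, 2.039, 0.002]
ft_force: [-0.1, 0.8, -1.0]
opening: 0.317
gripper_force: 30.1
```

Emit:
arm_command(commands=[[[0.2,0,0,-1,0],[0.2,0,0,-2,0],[0.2,0,0,-3,0],[0.2,0,0,-3,0]]])

```text
time_s: 32.25
ee_pos: [439.7, 178.6, 192.3]
ee_rot: [-2.389, -2.041, 0.0]
ft_force: [-0.1, 0.1, -1.3]
opening: 0.316
gripper_force: 30.1
```

```bash
python3 -c "
from plates import *
st(); print(dr(bot.get_state()['ee_pos']))"
```

```text
t 32.25 pos [439.7 178.6 192.3] yaw_y -9.0 q6 0.292 open 0.316 F [-0.1  0.1 -1.3] 30.1
[-75.17545695 -56.87777812 192.26292004]
```

```bash
python3 - <<'E'
import numpy as np
a=np.linspace(0.01,np.pi/2,4000); x=32*np.cos(a); ok=abs(x-26)<5
h,off=109,7.8; y0=None
for deg in [0,2]+list(range(5,91,5)):
    p=np.radians(deg); g=np.where(ok,70+np.sqrt(np.clip(25-(x-26)**2,0,None))+32*np.sin(a)*np.sin(p),-1)
    i=g.argmax(); zb=g[i]; cy=32*np.sin(a[i])*np.cos(p)
    if deg==2: cy0=cy
    c0=18.7
    yb=c0-cy if deg else 0
    Y=yb+h*np.sin(p); Z=zb+h*np.cos(p)+off
    print(deg,"dy_dryer %.1f dz %.1f  world dx %.1f dy %.1f zb %.1f yb %.1f"%(Y,Z-191.8,.158*Y,.987*Y,zb,yb))
E
```

```text
0 dy_dryer 0.0 dz -0.0  world dx 0.0 dy 0.0 zb 75.0 yb 0.0
2 dy_dryer 3.5 dz 0.6  world dx 0.6 dy 3.5 zb 75.7 yb -0.3
5 dy_dryer 8.9 dz 1.2  world dx 1.4 dy 8.7 zb 76.7 yb -0.6
10 dy_dryer 17.9 dz 1.7  world dx 2.8 dy 17.7 zb 78.4 yb -1.0
15 dy_dryer 27.1 dz 1.4  world dx 4.3 dy 26.7 zb 80.1 yb -1.2
20 dy_dryer 36.3 dz 0.3  world dx 5.7 dy 35.8 zb 81.8 yb -1.0
25 dy_dryer 45.4 dz -1.7  world dx 7.2 dy 44.8 zb 83.5 yb -0.6
30 dy_dryer 54.5 dz -4.4  world dx 8.6 dy 53.8 zb 85.2 yb -0.0
35 dy_dryer 63.3 dz -7.9  world dx 10.0 dy 62.5 zb 86.8 yb 0.8
40 dy_dryer 71.9 dz -12.2  world dx 11.4 dy 70.9 zb 88.3 yb 1.8
45 dy_dryer 80.1 dz -17.2  world dx 12.7 dy 79.0 zb 89.7 yb 3.0
50 dy_dryer 87.8 dz -22.9  world dx 13.9 dy 86.7 zb 91.0 yb 4.3
55 dy_dryer 95.1 dz -29.2  world dx 15.0 dy 93.9 zb 92.2 yb 5.8
60 dy_dryer 101.8 dz -36.2  world dx 16.1 dy 100.5 zb 93.3 yb 7.4
65 dy_dryer 107.9 dz -43.7  world dx 17.1 dy 106.5 zb 94.2 yb 9.1
70 dy_dryer 113.4 dz -51.8  world dx 17.9 dy 111.9 zb 95.0 yb 10.9
75 dy_dryer 118.1 dz -60.2  world dx 18.7 dy 116.6 zb 95.6 yb 12.8
80 dy_dryer 122.1 dz -69.1  world dx 19.3 dy 120.5 zb 96.0 yb 14.8
85 dy_dryer 125.3 dz -78.3  world dx 19.8 dy 123.7 zb 96.2 yb 16.7
90 dy_dryer 127.7 dz -87.7  world dx 20.2 dy 126.0 zb 96.3 yb 18.7
```

Emit:
arm_command(commands=[[[0.2,0,0,-1.5,0],[0.2,0.7,4,-1,0],[0.2,1.4,9,-0.3,0],[0.2,2,13,0,0],[0.2,2.8,18,0,0],[0.2,3.5,22,0,0],[0.2,4.3,27,-0.3,0],[0.2,5,31,-0.8,0],[0.2,5.7,36,-1.3,0],[0.2,6.5,40,-2,0],[0.2,7.2,45,-3.3,0],[0.2,7.2,45,-3.3,0]]], newtons=20)

```text
time_s: 33.45
ee_pos: [447.9, 224.4, 191.2]
ee_rot: [2.387, 2.04, 0.003]
ft_force: [-3.5, -1.4, 13.0]
opening: 0.319
gripper_force: 33.4
```

```bash
python3 - <<'E'
from h import *
st()
im,d,c=grab("scene"); cv2.imwrite("pics/s4.png",cv2.resize(im[150:400,260:510,::-1],None,fx=2.4,fy=2.4))
E
```

```text
t 33.45 pos [447.9 224.4 191.2] yaw_y -9.0 q6 0.384 open 0.319 F [-3.5 -1.4 13. ] 33.4
```

View pics/s4.png

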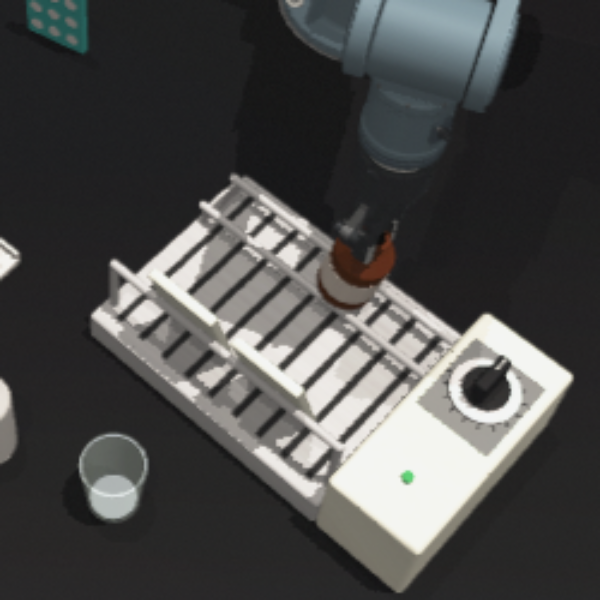

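```bash
cat > tilt.py <<'E'
from plates import *
for n in ("scene","top"):
    im,d,c=grab(n); D=dr(cloud(d,c)); x,y,z=D[...,0],D[...,1],D[...,2]
    hsv=cv2.cvtColor(im,cv2.COLOR_RGB2HSV)
    amb=(hsv[...,0]<15)&(hsv[...,1]>120)
    m=(d>0)&(abs(x+75)<45)&(y>-215)&(y<100)&(z>82)&(z<215)&amb
    for b in blobs(m,20): print(n,b.sum(),[ (int(h),int(y[b&(abs(z-h)<5)].min()),int(y[b&(abs(z-h)<5)].max())) for h in range(85,210,10) if (b&(abs(z-h)<5)).sum()>3],"zmax",z[b].max().round(1),"x",x[b].min().round(),x[b].max().round())
E
python3 tilt.py
```

```text
scene 317 [(135, -13, 8), (145, -38, 13), (155, -42, 15), (165, -45, 11), (175, -4, 0), (185, -16, 4), (195, -5, 6)] zmax 194.8 x -100.0 -40.0
top 190 [(145, -46, -34), (155, -48, -21), (165, -47, -19), (175, -40, -22)] zmax 177.2 x -100.0 -48.0
```

The crop shows the bottle on the bars at (355,270), still nearly upright. It slid along the bars instead of tipping. I'll regrip higher on the neck with light force so it can pivot, then carry it back and press harder.

Emit:
arm_command(commands=[[[0.32,0,0,2,0],[0.32,0,0,3,0],[0.45,0,0,3,0],[0.45,0,0,3,0],[0.45,0,0,3,0],[0.45,0,0,3,0],[0.45,0,0,3,0]]])

```text
time_s: 34.3
ee_pos: [446.9, 223.6, 191.9]
ee_rot: [-2.389, -2.04, 0.0]
ft_force: [-1.0, 0.4, -0.8]
opening: 0.451
gripper_force: 0.0
```

```bash
python3 - <<'E'
from h import *
st()
im,d,c=grab("wrist"); cv2.imwrite("pics/w5.png",im[:,:,::-1])
E
python3 tilt.py
```

```text
t 34.3 pos [446.9 223.6 191.9] yaw_y -9.0 q6 0.383 open 0.451 F [-1.   0.4 -0.8] 0.0
scene 254 [(135, -15, 4), (145, -40, 5), (155, -53, 6), (165, -48, 3)] zmax 184.3 x -102.0 -41.0
scene 34 [(85, -43, 3), (95, -33, 5)] zmax 94.4 x -67.0 -42.0
top 256 [(145, -55, -35), (155, -57, -18), (165, -54, -19), (175, -43, -27), (195, -42, -27)] zmax 199.5 x -106.0 -49.0
```

View pics/w5.png

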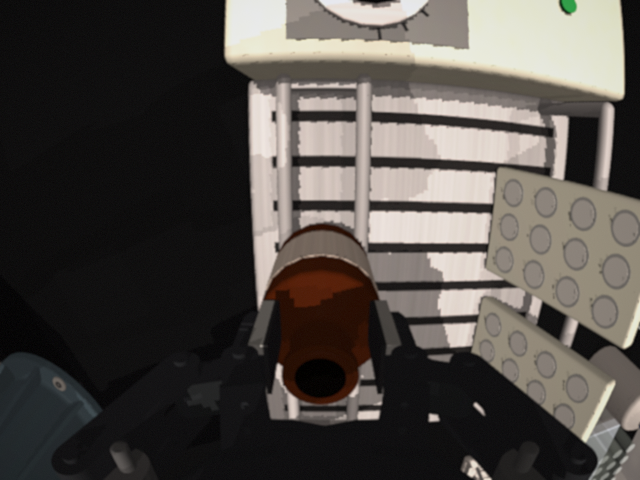

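The wrist view shows the bottle upright on the bars, its mouth at (320,378), slightly behind the pads. I'm regripping near the top of the neck.

Emit:
arm_command(commands=[[[0.5,-1,-6,12,0],[0.5,-2.1,-13,12,0],[0.5,-2.1,-13,12,0],[0.2,-2.1,-13,12,0],[0.2,-2.1,-13,12,0],[0.2,-2.1,-13,12,0],[0.2,-2.1,-13,12,0],[0.2,-2.1,-13,16,0],[0.2,-2.1,-13,20,0],[0.2,-5,-30,20,0],[0.2,-8,-49,20,0],[0.2,-8,-49,20,0]]], newtons=20)

```text
time_s: 35.65
ee_pos: [438.5, 173.3, 211.8]
ee_rot: [2.39, 2.039, -0.002]
ft_force: [-0.3, -0.3, -1.2]
opening: 0.313
gripper_force: 19.8
```

Emit:
arm_command(commands=[[[0.2,0,0,-3,0],[0.2,0,0,-7,0],[0.2,0,0,-10,0],[0.2,0,0,-12,0],[0.2,0,0,-12,0]]])

```text
time_s: 36.15
ee_pos: [440.8, 176.0, 203.9]
ee_rot: [2.386, 2.04, 0.007]
ft_force: [-7.8, 0.7, 25.3]
opening: 0.315
gripper_force: 22.9
```

```bash
python3 tilt.py; python3 -c "
from plates import *
st(); print(dr(bot.get_state()['ee_pos']))"
```

```text
scene 384 [(135, -57, -31), (145, -70, -28), (155, -89, -28), (165, -87, -30), (175, -75, -40), (185, -56, -45), (195, -56, -46)] zmax 197.2 x -101.0 -40.0
scene 23 [(85, -54, -30)] zmax 93.1 x -70.0 -44.0
top 57 [(155, -90, -78), (165, -90, -80)] zmax 168.1 x -92.0 -54.0
t 36.25 pos [440.8 176.  203.9] yaw_y -8.9 q6 0.284 open 0.313 F [-8.1  0.4 25.1] 22.8
[-73.66513325 -59.29554413 203.90852102]
```

Emit:
arm_command(commands=[[[0.2,0.8,5,0,0],[0.2,1.6,10,0.5,0],[0.2,2.3,14,1,0],[0.2,3,19,1,0],[0.2,3.8,24,0.5,0],[0.2,4.5,28,0,0],[0.2,5.2,33,-0.5,0],[0.2,6,38,-1,0],[0.2,7.5,47,-3,0],[0.2,9,57,-6,0],[0.2,9,57,-6,0]]])

```text
time_s: 37.35
ee_pos: [449.2, 233.7, 195.1]
ee_rot: [2.387, 2.042, 0.006]
ft_force: [-0.2, 0.9, 7.8]
opening: 0.313
gripper_force: 23.1
```

```bash
python3 tilt.py; python3 -c "
from plates import *
st(); print(dr(bot.get_state()['ee_pos']))"
```

```text
scene 287 [(135, -26, 7), (145, -41, 7), (155, -51, 2), (165, -48, -5), (175, -42, 12), (185, -9, 10)] zmax 184.6 x -89.0 -40.0
scene 33 [(85, -58, -44), (95, -73, -47), (105, -81, -64)] zmax 111.9 x -67.0 -41.0
top 346 [(145, -41, -10), (155, -53, -9), (165, -50, -11), (175, -45, -14), (185, -18, -16)] zmax 185.0 x -105.0 -46.0
top 63 [(95, -82, -62), (105, -84, -66), (115, -80, -75)] zmax 115.8 x -105.0 -51.0
t 37.45 pos [449.2 233.2 195.3] yaw_y -8.9 q6 0.399 open 0.316 F [0.6 2.4 7.1] 23.1
[-74.36926543  -1.49832001 195.31187372]
```

Now it's tipping properly, at about 30°. Continuing the arc.

Emit:
arm_command(commands=[[[0.2,1.4,9,-4,0],[0.2,2.8,18,-8,0],[0.2,4.2,26,-14,0],[0.2,5.5,34.5,-20,0],[0.2,6.7,42,-27,0],[0.2,7.8,49,-34,0],[0.2,8.8,55,-42,0],[0.2,9.7,61,-50,0],[0.2,9.7,61,-50,0]]])

```text
time_s: 38.35
ee_pos: [456.5, 292.2, 141.9]
ee_rot: [-2.388, -2.041, 0.006]
ft_force: [0.9, -1.7, 0.1]
opening: 0.313
gripper_force: 26.1
```

```bash
python3 tilt.py; python3 -c "
from plates import *
st(); print(dr(bot.get_state()['ee_pos']))"
```

```text
scene 126 [(95, -49, -34), (105, -52, -38), (115, -58, -37), (125, -58, -42)] zmax 130.2 x -101.0 -42.0
scene 282 [(105, 16, 36), (115, 7, 40), (125, 6, 36), (135, 0, 29), (145, 0, 31)] zmax 169.5 x -99.0 -31.0
top 321 [(125, 6, 40), (135, 1, 49), (145, 0, 48), (155, 2, 14)] zmax 155.8 x -106.0 -48.0
top 159 [(105, -53, -44), (115, -56, -39), (125, -59, -40), (135, -55, -43)] zmax 134.3 x -107.0 -49.0
t 38.45 pos [456.9 291.8 142.9] yaw_y -9.0 q6 0.507 open 0.315 F [ 0.4 -0.9  0.5] 26.0
[-76.08663654  57.56971773 142.90108527]
```

Emit:
arm_command(commands=[[[0.2,0.8,5,-8,0],[0.2,1.4,9,-16,0],[0.2,1.9,12,-24,0],[0.2,2.2,14,-32,0],[0.2,2.2,14,-34,0],[0.2,2.2,14,-34,0]]])

```text
time_s: 39.05
ee_pos: [459.8, 307.4, 110.0]
ee_rot: [-2.388, -2.04, -0.001]
ft_force: [-2.2, 1.4, 4.9]
opening: 0.315
gripper_force: 27.3
```

```bash
python3 tilt.py; python3 -c "
from plates import *
st(); print(dr(bot.get_state()['ee_pos']))"
```

```text
scene 161 [(95, -39, -28), (105, -38, -22), (115, -40, -22), (125, -40, -21), (135, -37, -21)] zmax 137.6 x -103.0 -41.0
scene 228 [(85, 32, 44), (95, 23, 46), (105, 22, 46), (115, 23, 49), (125, 22, 47), (135, 28, 46)] zmax 131.8 x -100.0 -41.0
top 233 [(105, 25, 66), (115, 23, 60), (125, 24, 48), (135, 24, 40)] zmax 131.6 x -106.0 -47.0
top 251 [(85, -42, -40), (95, -42, -26), (105, -41, -25), (115, -41, -21), (125, -40, -20), (135, -39, -22)] zmax 136.6 x -107.0 -48.0
t 39.15 pos [459.8 307.3 110.2] yaw_y -9.0 q6 0.53 open 0.312 F [-2.6  1.5  4.3] 27.2
[-75.666607    73.39197787 110.19212104]
```

The bottle is lying in the cradle. I'll slide it 12 mm toward the box to make room, then release and go to bottle 2.

Emit:
arm_command(commands=[[[0.2,0.6,4,0,0],[0.2,1.3,8,0,0],[0.2,1.9,12,0,0],[0.2,1.9,12,0,0],[0.5,1.9,12,0,0],[0.5,1.9,12,0,0],[0.5,1.9,12,0,0],[0.5,1.9,12,20,0],[0.5,1.9,12,60,0],[0.5,1.9,12,100,0],[0.6,1.9,12,140,0],[0.7,1.9,-30,150,0]]])

```text
time_s: 40.35
ee_pos: [464.0, 279.8, 265.7]
ee_rot: [2.383, 2.044, 0.016]
ft_force: [-0.0, -0.4, 1.0]
opening: 0.699
gripper_force: 0.0
```

Emit:
arm_command(commands=[[[0.7,-3,-40,0,0],[0.7,-6,-85,0,0],[0.7,-9,-130,0,0],[0.7,-12,-175,0,0],[0.7,-15,-220,0,0],[0.7,-18,-265,0,0],[0.7,-21,-310,0,0],[0.7,-24,-355,0,0],[0.7,-27,-400,0,0],[0.7,-30,-445,0,0],[0.7,-33,-490,0,0],[0.7,-36,-530,0,0]]])

```text
time_s: 41.55
ee_pos: [425.3, -255.7, 260.1]
ee_rot: [2.389, 2.039, 0.0]
ft_force: [0.7, 0.4, -0.8]
opening: 0.704
gripper_force: 0.0
```

```bash
python3 tilt.py; python3 bottles.py; python3 -c "
from h import *
st()"
```

```text
scene 158 [(95, -26, -15), (105, -29, -13), (115, -30, -12), (125, -31, -11), (135, -20, -10)] zmax 133.0 x -101.0 -43.0
scene 426 [(85, 48, 57), (95, 32, 89), (105, 31, 90), (115, 32, 87), (125, 33, 56)] zmax 131.6 x -102.0 -41.0
top 298 [(105, 38, 88), (115, 34, 88), (125, 33, 59), (135, 36, 52)] zmax 132.4 x -105.0 -49.0
top 225 [(85, -30, -28), (95, -30, -28), (105, -30, -12), (115, -30, -9), (125, -30, -11), (135, -25, -19)] zmax 132.4 x -106.0 -48.0
top 299 neck [456.8 295.7  55.4  54.9  80.7] sh 0 zmax 133.9
top 224 neck [444.2 214.7  56.7  20.  -10.2] sh [442.5 205.8  43.4   1.6 -10.7] zmax 133.8
scene 388 neck [ 421.9 -359.9   38.2   29.    40.6] sh [ 428.  -354.5   61.5   57.2  -42.7] zmax 122.9
scene 159 neck [448.  212.7  59.6  19.5  -8.6] sh [476.  210.3  11.1   3.9  79.9] zmax 131.1
scene 424 neck [462.7 294.   59.6  57.2  -9.2] sh [477.2 293.9  58.9  14.  -75.8] zmax 131.4
t 41.75 pos [ 425.4 -254.   259.6] yaw_y -9.1 q6 -0.619 open 0.696 F [ 0.1  0.7 -0.2] 0.0
```

Emit:
arm_command(commands=[[[0.7,-1,-40,0,0],[0.7,-2,-80,0,0],[0.7,-2.5,-104,0,0],[0.7,-2.5,-104,-40,0],[0.7,-2.5,-104,-80,0],[0.7,-2.5,-104,-115,0],[0.7,-2.5,-104,-131,0],[0.7,-2.5,-104,-131,0],[0.7,-2.5,-104,-131,0]]])

```text
time_s: 42.65
ee_pos: [423.9, -356.6, 129.5]
ee_rot: [2.387, 2.042, 0.0]
ft_force: [0.1, 0.1, 0.5]
opening: 0.701
gripper_force: 0.0
```

```bash
python3 - <<'E'
from h import *
st(); im,d,c=grab("wrist"); cv2.imwrite("pics/w6.png",im[:,:,::-1])
E
```

```text
t 42.65 pos [ 423.9 -356.6  129.5] yaw_y -8.9 q6 -0.758 open 0.701 F [0.1 0.1 0.5] 0.0
```

View pics/w6.png

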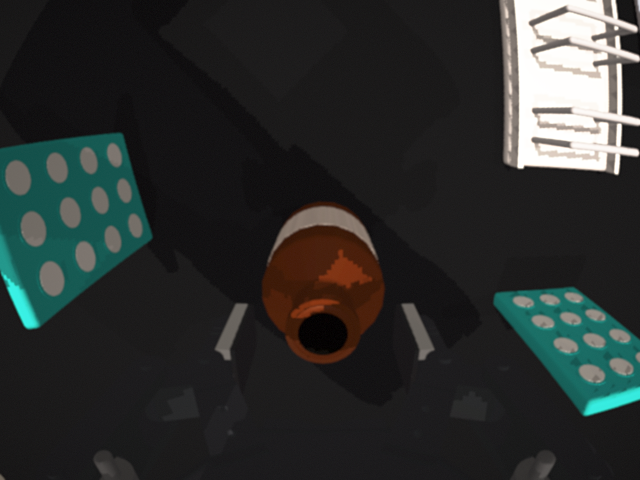

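The neck at (322,330) is between the pads. Gripping and lifting.

Emit:
arm_command(commands=[[[0.2,-1,-1,-1,0],[0.2,-1,-1,-1,0],[0.2,-1,-1,-1,0],[0.2,-1,-1,-1,0],[0.2,-1,-1,-1,0],[0.2,-1,-1,15,0],[0.2,-1,-1,40,0],[0.2,-1,-1,80,0],[0.2,-1,-1,120,0],[0.2,-1,-1,150,0],[0.2,-1,-1,150,0],[0.2,-1,-1,150,0]]], newtons=30)

```text
time_s: 43.9
ee_pos: [422.2, -358.4, 279.1]
ee_rot: [2.388, 2.04, -0.0]
ft_force: [-0.7, -0.3, -2.1]
opening: 0.309
gripper_force: 30.1
```

```bash
python3 - <<'E'
from plates import *
st(); im,d,c=grab("scene"); P=cloud(d,c); hsv=cv2.cvtColor(im,cv2.COLOR_RGB2HSV)
m=(d>0)&(hsv[...,0]<15)&(hsv[...,1]>120)&(P[...,1]<-290)&(P[...,2]>20)&(P[...,0]<600)
print(m.sum(),P[m].min(0),P[m].max(0))
E
```

```text
t 43.9 pos [ 422.2 -358.4  279.1] yaw_y -9.0 q6 -0.761 open 0.309 F [-0.7 -0.3 -2.1] 30.1
483 [ 391.1291377  -387.93547675  145.96750489] [ 458.25152237 -323.70420246  272.84221323]
```

Emit:
arm_command(commands=[[[0.2,0,35,0,0],[0.2,1,80,0,0],[0.2,2,125,0,0],[0.2,3,170,0,0],[0.2,5,215,0,0],[0.2,7,260,0,0],[0.2,9,305,0,0],[0.2,11,350,0,0],[0.2,13,395,0,0],[0.2,15,440,0,0],[0.2,16,485,0,0],[0.2,16,515,0,0]]])

```text
time_s: 45.15
ee_pos: [436.6, 159.2, 276.8]
ee_rot: [-2.385, -2.041, 0.004]
ft_force: [0.7, -0.5, -3.2]
opening: 0.308
gripper_force: 30.0
```

Emit:
arm_command(commands=[[[0.2,0,11,0,0],[0.2,0,11,0,0],[0.2,0,11,-30,0],[0.2,0,11,-55,0],[0.2,0,11,-68,0],[0.2,0,11,-71,0],[0.2,0,11,-71,0],[0.2,0,11,-71,0]]])

```text
time_s: 45.95
ee_pos: [439.1, 167.3, 209.1]
ee_rot: [2.389, 2.039, 0.002]
ft_force: [0.5, 0.7, -2.2]
opening: 0.305
gripper_force: 30.0
```

```bash
python3 tilt.py; python3 -c "
from plates import *
st(); print(dr(bot.get_state()['ee_pos']))"
```

```text
scene 401 [(145, -75, -37), (155, -100, -37), (165, -98, -37), (175, -85, -46), (185, -64, -54), (195, -76, -52), (205, -67, -52)] zmax 203.7 x -102.0 -39.0
scene 204 [(85, -78, -18), (95, -78, -14), (105, -70, -13), (115, -30, -12), (125, -30, -11)] zmax 132.1 x -101.0 -39.0
scene 429 [(95, 32, 89), (105, 32, 89), (115, 32, 88), (125, 33, 61), (135, 35, 48)] zmax 132.0 x -101.0 -41.0
top 49 [(155, -98, -95), (165, -99, -89)] zmax 172.8 x -89.0 -55.0
t 46.05 pos [439.1 167.5 209.2] yaw_y -9.0 q6 0.268 open 0.304 F [-1.  -0.1 -1.7] 30.0
[-73.99532534 -67.94655353 209.20879089]
```

Emit:
arm_command(commands=[[[0.2,-1,0,-3,0],[0.2,-1,0,-6,0],[0.2,-1,0,-8,0],[0.2,-1,0,-9.5,0],[0.2,-1,0,-9.5,0]]], newtons=20)

```text
time_s: 46.55
ee_pos: [440.1, 168.5, 204.2]
ee_rot: [2.385, 2.039, 0.011]
ft_force: [-8.8, -0.5, 32.1]
opening: 0.308
gripper_force: 34.3
```

Emit:
arm_command(commands=[[[0.2,-0.8,-5,0,0],[0.2,-1.6,-10,0.5,0],[0.2,-2.3,-14,1,0],[0.2,-3,-19,1,0],[0.2,-3.8,-24,0.5,0],[0.2,-4.5,-28,0,0],[0.2,-5.2,-33,-0.5,0],[0.2,-6,-38,-1,0],[0.2,-7.5,-47,-3,0],[0.2,-9,-57,-6,0],[0.2,-9,-57,-6,0]]])

```text
time_s: 47.65
ee_pos: [430.4, 109.2, 195.6]
ee_rot: [2.385, 2.037, 0.005]
ft_force: [-2.7, -3.6, 17.4]
opening: 0.308
gripper_force: 38.4
```

```bash
python3 tilt.py; python3 -c "
from plates import *
st(); print(dr(bot.get_state()['ee_pos']))"
```

```text
scene 429 [(145, -129, -77), (155, -128, -73), (165, -120, -77), (175, -116, -85), (185, -125, -105), (195, -121, -113)] zmax 195.4 x -101.0 -40.0
scene 99 [(85, -79, -65), (95, -81, -45), (105, -64, -45)] zmax 112.1 x -95.0 -42.0
scene 160 [(95, -24, -14), (105, -28, -12), (115, -30, -12), (125, -30, -12)] zmax 134.5 x -103.0 -41.0
scene 426 [(85, 55, 87), (95, 33, 89), (105, 32, 89), (115, 33, 88), (125, 33, 61), (135, 35, 48)] zmax 133.2 x -101.0 -41.0
top 301 [(95, 67, 88), (105, 36, 87), (115, 34, 88), (125, 33, 58), (135, 37, 49)] zmax 133.1 x -105.0 -49.0
t 47.75 pos [430.5 109.6 195.8] yaw_y -9.0 q6 0.14 open 0.304 F [-4.  -3.6 17.2] 38.4
[ -73.34402507 -126.44863472  195.78369588]
```

Tilting as before. Continuing.

Emit:
arm_command(commands=[[[0.2,-1.4,-9,-4,0],[0.2,-2.8,-18,-8,0],[0.2,-4.2,-26,-14,0],[0.2,-5.5,-34.5,-20,0],[0.2,-6.7,-42,-27,0],[0.2,-7.8,-49,-34,0],[0.2,-8.8,-55,-42,0],[0.2,-9.7,-61,-50,0],[0.2,-9.7,-61,-50,0]]])

```text
time_s: 48.65
ee_pos: [418.8, 49.0, 142.2]
ee_rot: [2.389, 2.039, 0.001]
ft_force: [0.3, -1.3, 2.9]
opening: 0.303
gripper_force: 44.0
```

```bash
python3 tilt.py|grep -v ' 3[0-9], 8'; python3 -c "
from plates import *
st(); print(dr(bot.get_state()['ee_pos']))"
```

```text
scene 315 [(115, -156, -138), (125, -179, -134), (135, -187, -129), (145, -185, -129)] zmax 150.2 x -104.0 -40.0
scene 155 [(95, -98, -79), (105, -94, -74), (115, -91, -71), (125, -87, -71)] zmax 129.1 x -99.0 -41.0
scene 159 [(95, -25, -13), (105, -29, -13), (115, -30, -11), (125, -29, -11), (135, -27, -25)] zmax 132.1 x -103.0 -42.0
top 225 [(85, -30, -28), (95, -30, -29), (105, -31, -12), (115, -30, -12), (125, -31, -10), (135, -29, -15)] zmax 134.7 x -105.0 -48.0
t 48.75 pos [419.1  49.6 142.8] yaw_y -9.0 q6 -0.008 open 0.305 F [ 1.4 -0.6  3.1] 43.9
[ -75.11300856 -187.59177323  142.83039536]
```

Emit:
arm_command(commands=[[[0.2,-0.8,-5,-8,0],[0.2,-1.4,-9,-16,0],[0.2,-1.9,-12,-24,0],[0.2,-2.2,-14,-32,0],[0.2,-2.2,-14,-34,0],[0.2,-2.2,-14,-34,0],[0.2,-1.5,-9,-34,0],[0.2,-0.6,-4,-34,0],[0.2,0.2,1,-34,0],[0.2,0.2,1,-34,0]]])

```text
time_s: 49.75
ee_pos: [418.5, 49.9, 108.5]
ee_rot: [2.387, 2.041, -0.003]
ft_force: [-3.4, -4.5, 10.4]
opening: 0.305
gripper_force: 44.9
```

```bash
python3 tilt.py|grep -v ' 3[0-9], 8'; python3 -c "
from plates import *
st(); print(dr(bot.get_state()['ee_pos']))"
```

```text
scene 221 [(95, -174, -137), (105, -187, -136), (115, -181, -137), (125, -157, -136)] zmax 131.7 x -102.0 -39.0
scene 265 [(85, -74, -70), (95, -86, -70), (105, -89, -71), (115, -91, -70), (125, -92, -70), (135, -87, -74)] zmax 133.7 x -106.0 -42.0
scene 160 [(95, -23, -14), (105, -27, -12), (115, -29, -11), (125, -29, -12), (135, -25, -12)] zmax 131.1 x -101.0 -40.0
top 226 [(85, -30, -29), (95, -31, -29), (105, -30, -12), (115, -31, -11), (125, -30, -11), (135, -29, -11)] zmax 133.1 x -106.0 -48.0
t 49.85 pos [418.5  49.9 108.4] yaw_y -8.9 q6 -0.006 open 0.307 F [-4.8 -4.2 10.2] 44.9
[ -75.74335857 -187.35978092  108.43181199]
```

Lying, with its base at y=−70. Unload, release, back off, then check everything.

Emit:
arm_command(commands=[[[0.3,0,0,2,0],[0.5,0,0,2,0],[0.5,0,0,2,0],[0.5,0,0,2,0],[0.5,0,0,2,0],[0.5,0,0,30,0],[0.5,0,0,70,0],[0.5,0,0,110,0],[0.5,0,0,150,0],[0.5,0,-50,160,0],[0.5,0,-100,160,0],[0.5,0,-150,160,0]]])

```text
time_s: 51.05
ee_pos: [418.9, -99.7, 269.4]
ee_rot: [2.385, 2.041, 0.001]
ft_force: [0.5, -0.7, -0.4]
opening: 0.5
gripper_force: 0.0
```

Emit:
arm_command(commands=[[[0.5,0,-45,0,0],[0.5,0,-90,0,0],[0.5,0,-90,0,0],[0.5,0,-90,0,0]]])

```text
time_s: 51.45
ee_pos: [418.4, -189.0, 268.0]
ee_rot: [-2.39, -2.036, -0.0]
ft_force: [0.0, 0.4, 0.9]
opening: 0.498
gripper_force: 0.0
```

```bash
python3 plates.py; python3 tilt.py; python3 - <<'E'
from h import *
a,d,c=grab("top"); P=cloud(d,c); Z=P[...,2]
k=(np.hypot(P[...,0]-498.9,P[...,1]-388.8)<35)&(Z>148)&(Z<170); print("knob",rect(P,k))
b=grab("scene")[0]
cv2.imwrite("pics/fin.png",np.hstack([cv2.resize(a[100:340,120:440,::-1],(400,300)),cv2.resize(b[160:420,160:507,::-1],(400,300))]))
E
```

```text
t 51.45 pos [ 418.4 -189.   268. ] yaw_y -9.1 q6 -0.525 open 0.498 F [0.  0.4 0.9] 0.0
top plate top (dryer) 450 [ 96.9   2.7  85.2  28.5 -89.4] 186.8
top plate top (dryer) 435 [  97.  -106.7   85.4   26.1   89.2] 187.5
top all 624 x range 58.0 92.0 y -40.0 45.0 lean deg 17.6 skew -0.4
top all 603 x range 60.0 92.0 y -149.0 -64.0 lean deg 16.5 skew -0.1
scene plate top (dryer) 263 [ 103.6 -106.4   87.4   20.3  -85.1] 186.0
scene plate top (dryer) 269 [105.9   2.6  86.8  19.2 -84.2] 184.4
scene all 56 x range 108.0 112.0 y -146.0 -64.0 lean deg 5.1 skew -0.2
scene all 109 x range 68.0 113.0 y -67.0 44.0 lean deg 20.5 skew 0.8
scene 267 [(95, -187, -137), (105, -191, -134), (115, -189, -135), (125, -158, -134)] zmax 131.6 x -104.0 -41.0
scene 251 [(85, -73, -70), (95, -90, -69), (105, -89, -69), (115, -89, -70), (125, -89, -70)] zmax 132.5 x -103.0 -41.0
scene 160 [(95, -28, -15), (105, -26, -13), (115, -30, -13), (125, -31, -12), (135, -27, -12)] zmax 133.0 x -101.0 -40.0
scene 420 [(95, 32, 89), (105, 33, 89), (115, 32, 89), (125, 33, 61), (135, 40, 53)] zmax 132.6 x -103.0 -41.0
top 300 [(95, 67, 85), (105, 36, 89), (115, 34, 87), (125, 34, 56), (135, 33, 53)] zmax 131.8 x -105.0 -49.0
top 226 [(85, -30, -28), (95, -30, -29), (105, -30, -12), (115, -30, -12), (125, -30, -11), (135, -29, -16)] zmax 134.8 x -105.0 -48.0
top 155 [(105, -87, -74), (115, -87, -71), (125, -88, -70), (135, -88, -72)] zmax 134.4 x -105.0 -48.0
top 373 [(105, -190, -135), (115, -189, -134), (125, -160, -133), (135, -151, -136)] zmax 134.0 x -106.0 -48.0
knob [498.4 388.8  44.3  16.3  -8.4]
```

View pics/fin.png

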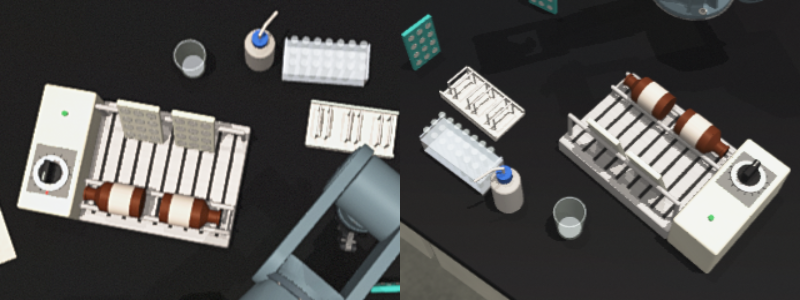

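The final view shows both plates leaning on the rail, both bottles in the cradle and the carrier empty. The knob is at zero and the bystanders look untouched.

```bash
python3 -c "
from cell import bot
print(bot.sign_off())"
```

```text
the job is handed in; nothing more can be done
None
```

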